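# Load an assay cartridge and press the cover onto its hidden pin

## Robot

A 6-joint arm with a two-finger parallel gripper is mounted at the origin on the work surface. World frame = base frame: x ahead of the robot, y to its left, z up, the work surface at z = 0. Lengths are in m, angles in rad, forces in N, time in s.
With the tool pointing down it reaches from about 0.35 to 0.775 m from the base axis. Payload 7.3 kg.
Tool frame: the origin (TCP) lies on the centre line of the jaws, within the pads' length; the fingertips stand 22 mm ahead of it and the grasp point (between the pads) lies 3 mm ahead of it; z points along the fingers, y is the line along which they close (so a half turn about z gives the same grasp; the last joint's range is limited). The gripper opens to 92 mm and grips with 3 to 60 N. Pads are 19 mm wide; open, the fingers measure 130 mm over their backs; the gripper's body (75 mm by 190 mm) begins 47 mm behind the grasp point.
Start: joints at [1.004, 0.342, 1.524, -0, 1.275, -0.146], TCP at [0.214, 0.479, 0.249] pointing down, gripper open.
Joint ranges: [-2.53, 2.53], [-0.77, 2.02], [0.04, 2.7], [-1, 4.14], [0.28, 2.66], [-3.11, 3.11]. Speed limits (rad/s): [2.57, 2.57, 3.14, 3.14, 3.14, 3.14].

## Interface

Orientations are given as a rotation vector (axis times angle).
In Python, from rig import r, vision, nets gives the robot as it stands. The module is installed in compiled form; this text tells all that it offers.
- The arm moves only by the tool arm_command, never from a script. Its argument "deltas" is a list of rows, each an object of numbers: "tx", "ty", "tz": the shift along the tool's x, y, z each as a share of 0.15 m, from -1 to 1; "yaw": the turn about the tool's z as a share of 45 degrees, from -1 to 1. In form: [{"tx": .., "ty": .., "tz": .., "yaw": ..}, ...]. A call has 1 to 12 rows; each row is the pose to reach, as a shift and turn from the pose commanded when the call began, along the tool's axes at that moment; what a row does not reach only later rows make up. A row lasts 1/12 s, in which the tool goes at most 41.7 mm and 7.16 degrees, less where a joint would pass 70% of its speed; a pose out of reach is approached as far as the arm can. A call with a number of a shift or a turn outside -1 to 1 is refused whole. A call with a gripper value outside its range is refused whole. "fingers" is the gripper's target within -1 to 1 (shut at 1, half-way at 0, fully open at -1), set as the call begins (left out, the last holds). The fingers move at their own pace and stop on an object; "squeeze" is the grip in N (left out, the last holds). Time passes only in rows, so rows that repeat a pose let the fingers close. It gives the time, the measured TCP pose, the force, the opening and the grip force at its end, in the units of the state.
- r.read_state(): the state, without advancing time (a new reading comes with each control period).
- vision.capture(name): name is "scene" or "top"; returns a dict with "color" (420x560x3 uint8, blue, green, red), "mtx" (3x3 intrinsics, pixels), "position" and "rotation" of the camera in the world. Camera axes: x right, y down, z forward; pixel columns grow to the right and rows downward; lengths in m; the calibration is good to about 2 mm. A picture is of the moment at which its call begins. There is no depth.
- r.job_done(): hands the job in; it is judged then, once.
Trained networks look in a picture, given as the dict that the camera call returned (one of the last four; its "shot" number tells which), for a name from the list of things; names that differ only in an ending like _2 or _b are one class to them, and where a whole thing is asked for, a point or a joint stands for the part that bears it (a point fixed in the world has none). Each returns a list of dicts, best first, with "confidence" (0 to 1); they miss things now and then, are a little off and sometimes report something else, mostly with a low value. They report only what shows in the picture. A call takes as long as a camera call. They do not tell look-alikes from the thing itself.
- nets.silhouettes(picture, thing): "mask" (420x560 bool, what is visible of it) and "box" ([left, top, width, height] in pixels, round what is visible of it).
The state is a dict: "time_s": time; "joints": joint angles; "joint_vel": joint speeds; "tau": joint torques, N m; "ee_pos": TCP position; "tcp_rot": TCP orientation; "contact_force": force on the tool from outside, world axes, zero at the start; "moment": the same for the moment, N m; "grip_width": finger opening in m; "grip_force": force on a finger pad.
Only numpy, scipy, OpenCV 4.12 (cv2) and the standard library are available. Lean on these libraries where they do the work, as an engineer would, in place of code of your own. Each camera call takes 0.05 s, during which the arm holds its last target. There are 200 camera calls.

## Task

Lay the loose white cartridge flat in the empty groove of the press station, its orange inlet end the same way round as the cartridge already lying there, and let go of it. Then set the blue cover between the four corner guides, slide it along the station until the hole in its underside drops over the locating pin, press it by its handle so that the sprung bed goes fully down, and finish while still holding the handle and keeping it pressed. Leave the other cartridge in its groove and do not disturb the other things on the bench.

Things in the scene. Friction and masses are not known exactly. Their poses are not given: they have to be found in the camera images.
- station: Fixed grey press station, base 170 (x) by 130 (y) by 22 mm; origin: centre of its underside on the bench, z up, x along the grooves and the sliding direction; orange stripe at its +x end. On it a sprung aluminium bed 126 by 90 mm, top 40 mm above the bench when up. Two grooves along x in the bed: at y = +27 mm (taken) and y = -27 mm (empty).
- groove (a point): Centre of the empty groove's floor, at station x = 0, y = -27 mm, 34 mm above the bench with the bed up (it goes down with the bed). Groove open at the top, 86 (x) by 27 (y) mm, 6 mm deep.
- slot (a point): Middle of the slot in the bed top, station x = 0, y = 0, 40 mm above the bench. In it stands a fixed brass locating pin, 10 mm diameter, its last 4.5 mm tapered to 5 mm; tip 46 mm above the bench, 6 mm above the raised bed. The pin stands on y = 0, anywhere from -15 to +15 mm along station x; its place is not reported, and the cover hides it.
- guides (a point): Midpoint between the four dark corner guides, station x = 0, y = 0, level with their tops 54 mm above the bench. Inner faces at station y = +/-47.5 mm, posts at |x| from 36 to 60 mm. They keep the 90 mm wide cover straight with 2.5 mm play each side and let it slide along x.
- bed (a joint): How far the sprung bed is pressed, in m: 0 up, 0.005 fully down on its stop. Preloaded: the cover's weight alone does not move it; with the cover on, about 4 N on the handle starts it and about 8 N takes it fully down.
- cover: Loose blue cover, 0.25 kg, 110 (x) by 90 (y) by 17 mm, open-bottomed with side skirts and a middle rib, slides easily on the smooth bed; origin: centre of its underside, z up. Blind hole at the origin, 12 mm diameter, 13 mm deep, opens downward. Fits either way round. Dropped over the pin its underside is 40 mm above the bench (bed up), pressed 35; riding on the pin it is up to 6 mm higher, or tilts if let loose.
- cover_handle (a point): Middle of the cover's handle, 33 mm above its underside: an upright black fin on the middle of the cover, 14 mm thick (along cover x), 50 mm long (along cover y), from 17 to 49 mm above the underside. Grasp it with the fingers closing along cover x.
- cartridge: Loose assay cartridge, 80 (x) by 20 (y) by 12 mm, 25 g, white with green wells on top and an orange inlet end at +x. Origin: centre of its underside; z up. In a groove it stands 6 mm proud of the bed. Its orange end must end towards the station's orange stripe (+x).
- cartridge_inlet (a point): Top of the orange inlet end of the loose cartridge, at x = +31 mm, z = 12 mm of the cartridge.
- laid: The same kind of cartridge, already lying in the station's groove at y = +27 mm, orange end to the station's +x. Leave it there.
- rack: Green tube rack, 90 by 150 by 30 mm with tubes to 43 mm, bystander. Origin: centre of underside.
- bottle: Clear bottle, 66 mm diameter, 130 mm tall, bystander. Origin: centre of underside.
- jar: Amber jar with red cap, 60 mm diameter, 75 mm tall, bystander. Origin: centre of underside.
- tipbox: Blue pipette tip box, 85 by 120 by 62 mm, bystander. Origin: centre of underside.
- pipette: White pipette lying on the bench, 235 mm long along its x (from -125 to +110 mm), 26 mm wide, 30 mm high, bystander. Origin: on its underside, between body and shaft.
- marker: Black marker pen with red cap lying on the bench, 130 mm along its x (from -50 to +80 mm), 14 mm thick, bystander. Origin: on its underside.
Mind the look-alikes: they are no part of the job. What is shaped like the cartridge but yellow is not meant.

How it is judged:
On the way, in this order (a step that is already met when the one before it is completed fails the run):
1. the loose cartridge lies flat in the empty groove, orange end to the station's +x, let go (x of cartridge in the frame of station between -0.006 and 0.006 m and y of cartridge in the frame of station between -0.032 and -0.022 m and z of cartridge in the frame of station below 0.0365 m and angle between cartridge's own z axis and vertical below 0.06 rad and x of cartridge_inlet in the frame of station above 0.02 m and contact force between the fingers and cartridge below 0.1 N), for 0.2 s.
2. the cover has dropped over the pin: between the guides, level, its underside down on the bed (x of cover in the frame of station between -0.02 and 0.02 m and y of cover in the frame of station between -0.006 and 0.006 m and z of cover in the frame of station below 0.0418 m and angle between cover's own z axis and vertical below 0.03 rad), for 0.1 s.
At the end, for the whole second after the job is handed in: Fingers still press the cover (over 2 N): bed down over 3.5 of 5 mm; cover at rest, level to 0.03 rad, within 20 mm along and 6 mm across of the station middle, underside below 37.5 mm. Both cartridges flat in their grooves (5 mm across); the loose one within 6 mm along, orange end to +x (all of step 2 and x of cartridge in the frame of station between -0.006 and 0.006 m and y of cartridge in the frame of station between -0.032 and -0.022 m and z of each of cartridge, laid in the frame of station below 0.0365 m and angle between each of cartridge, laid's own z axis and vertical below 0.06 rad and x of cartridge_inlet in the frame of station above 0.02 m and y of laid in the frame of station between 0.022 and 0.032 m and value of joint bed above 0.0035 m and z of cover in the frame of station below 0.0375 m and contact force between the fingers and cover above 2 N and linear speed of cover below 0.02 m/s); the arm keeps its last pose, push and grip.
It fails at once if the cartridge that was already laid is shifted by more than 15 mm (distance of laid from where it was at the start of the episode above 0.015 m).
It fails at once if another thing on the bench is moved by more than 30 mm (distance of any of rack, bottle, jar, tipbox, pipette, marker from where it was at the start of the episode above 0.03 m).
It also fails if it takes over 58 s, if anything falls off the work surface, if the arm or the gripper's body presses on something with over 40 N, if the wrist force passes 120 N, or if a joint passes its speed limit or range.

## Working session

There is one attempt and no reset: what is moved stays moved. The work goes in short steps, Python scripts to look and compute and a tool call to move; the robot and the scene stay as the last step left them, time stands still between calls to the robot, and variables do not carry over. Pictures are saved under pics/ and viewed, at most 10 in all, crops included, and the job is handed in when it is done.

Besides the shell and the picture viewer there is one more tool, called after "Emit:" as name(argument=value, ...), one argument or row to a line, values as JSON. arm_command: Moves the arm, as the interface text tells. Its arguments: {"type":"object","properties":{"deltas":{"type":"array","items":{"type":"object","properties":{"tx":{"type":"number","minimum":-1,"maximum":1},"ty":{"type":"number","minimum":-1,"maximum":1},"tz":{"type":"number","minimum":-1,"maximum":1},"yaw":{"type":"number","minimum":-1,"maximum":1}}}},"fingers":{"type":"number"},"squeeze":{"type":"number"}},"required":["deltas"]}

```bash
mkdir -p pics; cat > h.py <<'E'
import numpy as np, cv2
from rig import r, vision, nets
def ray(c,uv):
    K=np.array(c["mtx"]);R=np.array(c["rotation"]);
    if R.ndim==1 or R.shape==(3,): R=cv2.Rodrigues(R)[0]
    d=R@np.linalg.solve(K,np.array([uv[0],uv[1],1.0])); return np.array(c["position"]),d
def onz(c,uv,z):
    p,d=ray(c,uv); return p+d*(z-p[2])/d[2]
def proj(c,X):
    R=np.array(c["rotation"])
    if R.shape==(3,): R=cv2.Rodrigues(R)[0]
    x=np.array(c["mtx"])@(R.T@(np.array(X)-np.array(c["position"]))); return x[:2]/x[2]
def seg(c,n,k=3):
    for d in nets.silhouettes(c,n)[:k]:
        m=d["mask"].astype(np.uint8); cs,_=cv2.findContours(m,0,2)
        if not cs: continue
        q=cv2.minAreaRect(max(cs,key=cv2.contourArea))
        print(n,round(d["confidence"],2),d["box"],"rect",np.round(q[0]),np.round(q[1]),round(q[2],1))
E
python3 - <<'E'
from h import *
for n in ("scene","top"):
    c=vision.capture(n); cv2.imwrite(f"pics/{n}0.png",c["color"])
    print(n,c["position"],c["rotation"],c["mtx"])
    for t in ("station","cover","cartridge","rack","bottle","jar","tipbox","pipette","marker"): seg(c,t)
print(r.read_state())
E
```

```text
scene [1.19305638 0.30783737 0.85428128] [-1.39549507 -2.21950221  0.85578908] [[432.30809824   0.         283.92416643]
 [  0.         432.30809824 203.54215185]
 [  0.           0.           1.        ]]
station 0.72 [257.4, 175.8, 68.3, 64.0] rect [290. 206.] [53. 59.] 22.2
station 0.23 [264.2, 176.4, 50.2, 49.0] rect [291. 200.] [35. 45.] 26.6
cover 0.88 [173.0, 166.2, 44.8, 33.0] rect [194. 181.] [32. 37.] 26.6
cartridge 0.65 [425.8, 221.9, 23.4, 37.6] rect [439. 241.] [32. 11.] 62.1
cartridge 0.63 [339.9, 261.1, 35.3, 15.2] rect [358. 268.] [10. 35.] 79.2
cartridge 0.58 [383.1, 188.4, 11.3, 23.8] rect [388. 200.] [22.  8.] 84.3
rack 0.49 [169.3, 165.4, 47.5, 32.6] rect [194. 181.] [40. 35.] 14.9
bottle 0.68 [465.8, 247.1, 42.4, 51.9] rect [488. 272.] [34. 55.] 35.5
jar 0.68 [464.5, 246.9, 43.8, 53.3] rect [487. 272.] [34. 57.] 32.7
jar 0.67 [117.3, 147.8, 22.8, 34.7] rect [129. 164.] [33. 23.] 71.6
jar 0.25 [152.5, 232.9, 79.1, 51.2] rect [193. 260.] [14. 99.] 58.5
tipbox 0.83 [105.5, 190.3, 60.7, 42.8] rect [136. 211.] [60. 41.] 8.4
pipette 0.55 [151.6, 231.1, 81.7, 52.6] rect
[... 1293 characters left out ...]

{'time_s': 1.0, 'joints': array([ 1.00399923e+00,  3.41994400e-01,  1.52409241e+00,  1.87484253e-05,
        1.27541016e+00, -1.45972146e-01]), 'joint_vel': array([-1.72837868e-03,  1.15772890e-03,  1.44777648e-03,  1.65358939e-05,
        1.07750638e-03, -5.04892205e-04]), 'tau': array([ 1.58065526e-03, -4.31137562e+01, -2.44483066e+01,  7.19095417e-02,
        4.82054218e-02,  2.91258964e-06]), 'ee_pos': array([0.21444081, 0.47922751, 0.24874607]), 'tcp_rot': array([6.56168322e-01, 3.07228634e+00, 1.50681681e-04]), 'contact_force': array([ 0.46497922,  0.34191835, -0.21747217]), 'moment': array([ 0.0341162 , -0.00347343,  0.01074292]), 'grip_force': 0.0, 'grip_width': 0.09217009776294569}
```

View pics/top0.png

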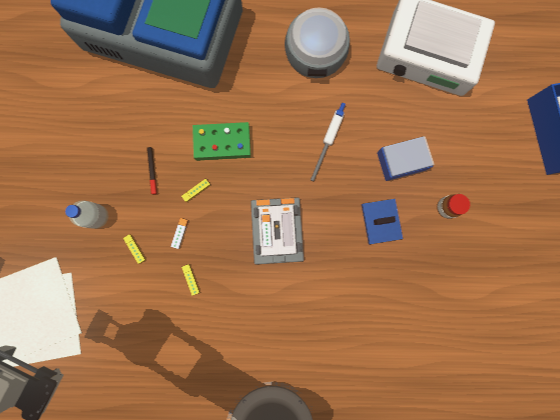

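View pics/scene0.png

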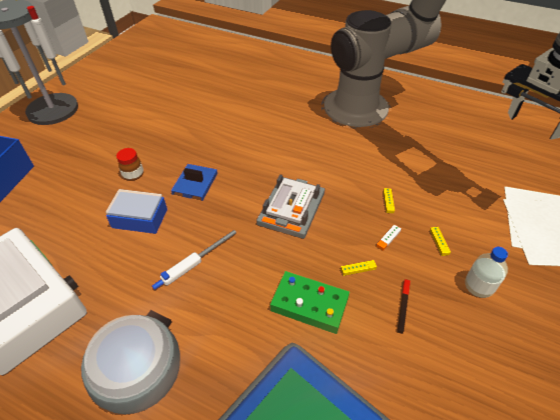

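The top picture shows the white cartridge at (179,233) with its orange end up, and three yellow look-alikes around it. The station is at (277,230) with its stripe at the top and its left groove taken. The cover is at (382,221) with its fin across.

```bash
python3 - <<'E'
from h import *
c=vision.capture("top"); im=c["color"]
A=cv2.resize(im[210:260,160:210],None,fx=5,fy=5,interpolation=cv2.INTER_CUBIC)
A=cv2.resize(im[210:258,160:200],(400,480),interpolation=cv2.INTER_CUBIC)
B=cv2.resize(im[192:270,247:307],(400,520),interpolation=cv2.INTER_CUBIC)
C=np.zeros((520,800,3),np.uint8);C[:480,:400]=A;C[:,400:]=B
cv2.imwrite("pics/z1.png",C)
# cartridge by colour: not-brown = white or orange
def rect(m,off,z,name):
    m=m.astype(np.uint8);cs,_=cv2.findContours(m,0,2);k=max(cs,key=cv2.contourArea)
    q=cv2.minAreaRect(k);P=cv2.boxPoints(q)+np.array(off)
    X=np.array([onz(c,p,z)[:2] for p in P]);print(name,np.round(q[0]+np.array(off),1),np.round(q[1],1),q[2]);print(np.round(X,4),"mean",np.round(X.mean(0),4),"sides",np.linalg.norm(X[1]-X[0]),np.linalg.norm(X[2]-X[1]))
    e=X[1]-X[0] if np.linalg.norm(X[1]-X[0])>np.linalg.norm(X[2]-X[1]) else X[2]-X[1]
    print("long dir deg",np.degrees(np.arctan2(e[1],e[0])))
s=4
def up(x0,x1,y0,y1): return cv2.resize(im[y0:y1,x0:x1],None,fx=s,fy=s,interpolation=cv2.INTER_CUBIC)
for name,(x0,x1,y0,y1),z in (("cart",(165,194,212,254),.012),("cover",(355,410,192,250),.017),("fin",(360,405,205,238),.049),("station",(242,312,188,272),.022)):
    U=up(x0,x1,y0,y1).astype(int);b,g,rr=U[...,0],U[...,1],U[...,2]
    if name=="cart": m=(b>130)|((rr>200)&(g<170)&(b<100))
    elif name=="cover": m=(b>rr+30)|(U.max(2)<50)
    elif name=="fin": m=(U.max(2)<55)
    else: m=~((rr>b+25))|((rr>210))
    m=cv2.morphologyEx(m.astype(np.uint8),cv2.MORPH_OPEN,np.ones((5,5)))
    mm=m; cs,_=cv2.findContours(mm,0,2);k=max(cs,key=cv2.contourArea).astype(np.float32)
    k=(k+.5)/s-.5+np.array([x0,y0]);q=cv2.minAreaRect(k.astype(np.float32));P=cv2.boxPoints(q)
    X=np.array([onz(c,p,z)[:2] for p in P]);l=[np.linalg.norm(X[1]-X[0]),np.linalg.norm(X[2]-X[1])]
    e=X[1]-X[0] if l[0]>l[1] else X[2]-X[1]
    print(name,"px",np.round(q[0],1),"centre",np.round(X.mean(0),4),"sides",np.round(l,4),"deg",round(np.degrees(np.arctan2(e[1],e[0])),1))
E
```

```text
cart px [178.6 233.1] centre [0.4897 0.2571] sides [0.0801 0.0229] deg -15.1
cover px [381.8 220.9] centre [ 0.5352 -0.2808] sides [0.0918 0.1111] deg -170.0
fin px [375.4 221.9] centre [ 0.5291 -0.2553] sides [0.0078 0.0117] deg 179.8
station px [276.9 230.5] centre [ 0.503 -0.002] sides [0.1306 0.1686] deg -175.6
```

View pics/z1.png

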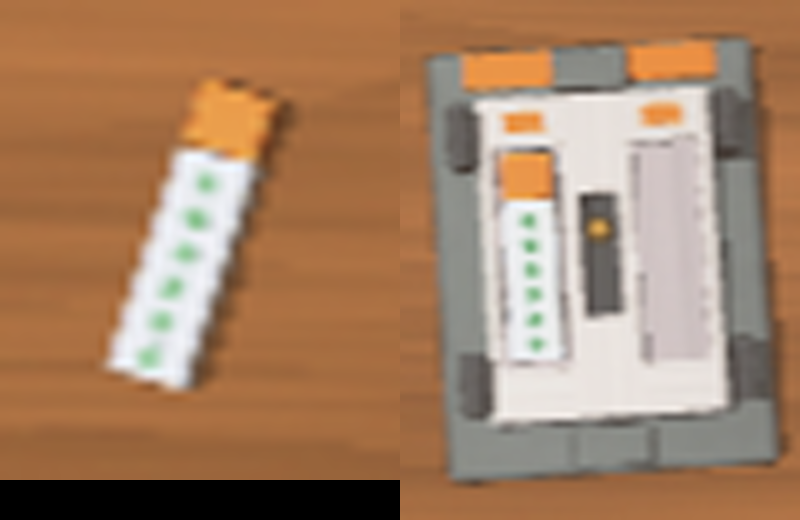

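The crop shows the cartridge with its orange end up at about (182,222). In the station the left groove is taken, the right groove is empty, and the brass pin is at about (276.7,226.2), above the middle.

```bash
cat >> h.py <<'E'
def go(x,y,z,deg,cur=None):
    """deltas to reach tcp x,y,z with tool-y azimuth deg (mod 180)"""
    s=r.read_state(); R=cv2.Rodrigues(np.array(s["tcp_rot"]))[0]; p=np.array(s["ee_pos"])
    if cur is not None: p=np.array(cur)
    d=R.T@(np.array([x,y,z])-p)/.15; a=np.degrees(np.arctan2(R[1,1],R[0,1]))
    t=(deg-a+90)%180-90
    print("t %.1f"%s["time_s"],"pos",np.round(s["ee_pos"],4),"tooly %.1f"%a,"| tx %.3f ty %.3f tz %.3f yaw %.3f"%(*d,-t/45),"F",np.round(s["contact_force"],1),"w %.4f g %.1f"%(s["grip_width"],s["grip_force"]))
E
python3 - <<'E'
from h import *
c=vision.capture("top")
z=lambda u,v:(247+(u-400)/6.667-.4,192+v/6.667-.4)
P=[onz(c,z(*p),.04)[:2] for p in ((475,100),(712,90),(730,408),(493,422))]
m=np.mean(P,0); print("bed",np.round(P,4),"mean",m,[np.linalg.norm(P[i]-P[i-3]) for i in range(4)])
a=(P[0]+P[1]-P[2]-P[3]); print("yaw",np.degrees(np.arctan2(a[1],a[0])))
th=np.arctan2(a[1],a[0]);R=np.array([[np.cos(th),-np.sin(th)],[np.sin(th),np.cos(th)]])
print("pin st",R.T@(onz(c,z(598,228),.046)[:2]-m))
G=[onz(c,z(*p),.034)[:2] for p in ((632,145),(694,138),(708,356),(645,362))]
print("groove",np.mean(G,0),"st",R.T@(np.mean(G,0)-m))
print("expected groove",m+R@[0,-.027])
go(.4752,.261,.12,74.9)
E
```

```text
bed [[ 0.562   0.0492]
 [ 0.5683 -0.0432]
 [ 0.445  -0.0527]
 [ 0.4375  0.0384]] mean [ 0.50318439 -0.00207418] [np.float64(0.09259428702187367), np.float64(0.12370500129789205), np.float64(0.09139295004160451), np.float64(0.12497591276895434)]
yaw 4.660842584842415
pin st [0.00969426 0.00126286]
groove [ 0.5058412  -0.02826194] st [ 0.00052007 -0.02631705]
expected groove [ 0.50537834 -0.02898489]
t 1.1 pos [0.2144 0.4792 0.2487] tooly 65.9 | tx -2.181 ty -0.618 tz 0.858 yaw -0.200 F [ 0.8  0.2 -0.3] w 0.0920 g 0.0
```

Emit:
arm_command(
  deltas=[
    {"tx":-0.25,"ty":-0.07,"yaw":-0.1},
    {"tx":-0.5,"ty":-0.14,"yaw":-0.2},
    {"tx":-0.75,"ty":-0.21,"yaw":-0.2},
    {"tx":-1,"ty":-0.28,"yaw":-0.2},
    {"tx":-1,"ty":-0.28,"yaw":-0.2},
  ],
  fingers=0,
  squeeze=10,
)

```text
invalid input
```

```bash
python3 -c "
from h import *
go(.4752,.261,.12,74.9)"
```

```text
t 1.1 pos [0.2144 0.4792 0.2487] tooly 65.9 | tx -2.181 ty -0.618 tz 0.858 yaw -0.200 F [ 0.8  0.2 -0.3] w 0.0920 g 0.0
```

Emit:
arm_command(
  deltas=[
    {"tx":-0.25,"ty":-0.07,"tz":0.0,"yaw":-0.1},
    {"tx":-0.5,"ty":-0.14,"tz":0.0,"yaw":-0.2},
    {"tx":-0.75,"ty":-0.21,"tz":0.0,"yaw":-0.2},
    {"tx":-1,"ty":-0.28,"tz":0.0,"yaw":-0.2},
    {"tx":-1,"ty":-0.28,"tz":0.0,"yaw":-0.2},
  ],
  fingers=0,
  squeeze=10,
)

```text
time_s: 1.52
ee_pos: [0.3388, 0.376, 0.2488]
tcp_rot: [0.421, 3.111, -0.002]
contact_force: [-0.3, 0.3, -0.1]
grip_width: 0.0634
grip_force: 0.0
```

```bash
python3 -c "
from h import *
go(.4752,.261,.12,74.9)"
```

```text
t 1.5 pos [0.3388 0.376  0.2488] tooly 74.6 | tx -1.078 ty -0.496 tz 0.862 yaw -0.007 F [-0.3  0.3 -0.1] w 0.0634 g 0.0
```

Emit:
arm_command(
  deltas=[
    {"tx":-0.25,"ty":-0.12,"tz":0.1,"yaw":-0.01},
    {"tx":-0.5,"ty":-0.25,"tz":0.3,"yaw":-0.01},
    {"tx":-0.75,"ty":-0.37,"tz":0.5,"yaw":-0.01},
    {"tx":-0.95,"ty":-0.49,"tz":0.7,"yaw":-0.01},
    {"tx":-1,"ty":-0.5,"tz":0.8,"yaw":-0.01},
    {"tx":-1,"ty":-0.5,"tz":0.8,"yaw":-0.01},
    {"tx":-1,"ty":-0.5,"tz":0.8,"yaw":-0.01},
  ],
)

```text
time_s: 2.1
ee_pos: [0.4592, 0.2671, 0.1269]
tcp_rot: [-0.405, -3.112, 0.003]
contact_force: [-0.1, 0.9, 0.7]
grip_width: 0.0459
grip_force: 0.0
```

```bash
python3 -c "
from h import *
c=vision.capture('scene')
s=r.read_state()['ee_pos'];print(s,'tip px',proj(c,[s[0],s[1],s[2]-.022]),'cart grasp px',proj(c,[.4752,.261,.012]),proj(c,[.4897,.2571,.012]))
cv2.imwrite('pics/s1.png',cv2.resize(c['color'][120:320,290:550],(780,600),interpolation=cv2.INTER_CUBIC))
go(.4752,.261,.0295,74.9)"
```

```text
[0.45929696 0.26819863 0.12850668] tip px [405.40217192 202.76511492] cart grasp px [392.96111195 231.73219658] [389.75906801 235.36385205]
t 2.1 pos [0.4593 0.2682 0.1285] tooly 75.3 | tx -0.116 ty -0.019 tz 0.660 yaw 0.008 F [0.2 1.  0.9] w 0.0460 g 0.0
```

View pics/s1.png

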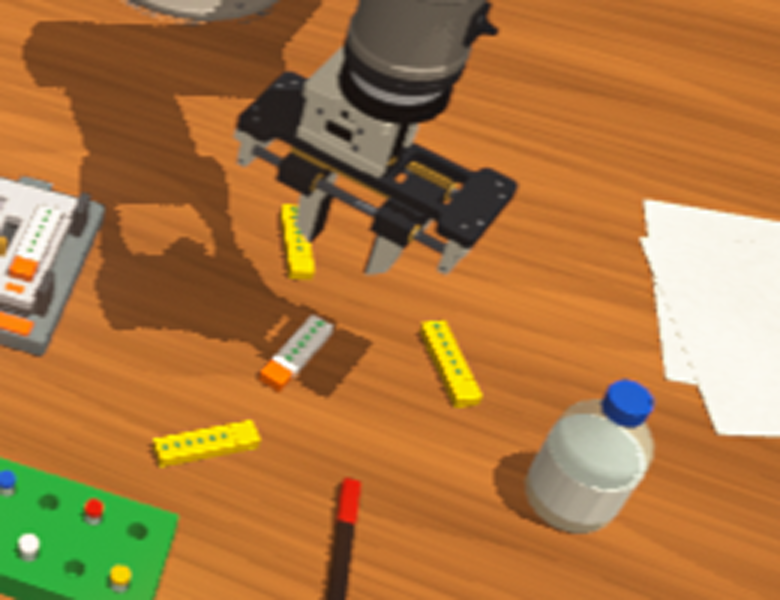

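The scene shot shows the open, tapered fingers above and behind the cartridge. Its centre is at about (389.7,236.7), as predicted.

Emit:
arm_command(
  deltas=[
    {"tx":-0.11,"ty":-0.02,"tz":0.1,"yaw":0.01},
    {"tx":-0.11,"ty":-0.02,"tz":0.25,"yaw":0.01},
    {"tx":-0.11,"ty":-0.02,"tz":0.4,"yaw":0.01},
    {"tx":-0.11,"ty":-0.02,"tz":0.52,"yaw":0.01},
    {"tx":-0.11,"ty":-0.02,"tz":0.58,"yaw":0.01},
    {"tx":-0.11,"ty":-0.02,"tz":0.58,"yaw":0.01},
    {"tx":-0.11,"ty":-0.02,"tz":0.58,"yaw":0.01},
  ],
)

```text
time_s: 2.73
ee_pos: [0.4748, 0.2621, 0.0429]
tcp_rot: [0.411, 3.113, 0.001]
contact_force: [0.1, -0.3, 0.1]
grip_width: 0.0459
grip_force: 0.0
```

```bash
python3 -c "
from h import *
go(.4752,.261,.0295,74.9)"
```

```text
t 2.7 pos [0.4748 0.2621 0.0429] tooly 75.0 | tx -0.004 ty -0.006 tz 0.089 yaw 0.001 F [ 0.1 -0.3  0.1] w 0.0459 g 0.0
```

Emit:
arm_command(
  deltas=[
    {"tx":0,"ty":-0.01,"tz":0.05,"yaw":0},
    {"tx":0,"ty":-0.01,"tz":0.09,"yaw":0},
    {"tx":0,"ty":-0.01,"tz":0.09,"yaw":0},
    {"tx":0,"ty":-0.01,"tz":0.09,"yaw":0},
  ],
)

```text
time_s: 3.07
ee_pos: [0.4742, 0.2596, 0.0283]
tcp_rot: [-0.413, -3.114, 0.0]
contact_force: [-0.0, 0.7, -0.7]
grip_width: 0.0459
grip_force: 0.0
```

Emit:
arm_command(
  deltas=[
    {"tx":0,"ty":0,"tz":0,"yaw":0},
    {"tx":0,"ty":0,"tz":0,"yaw":0},
    {"tx":0,"ty":0,"tz":0,"yaw":0},
    {"tx":0,"ty":0,"tz":0,"yaw":0},
    {"tx":0,"ty":0,"tz":0,"yaw":0},
    {"tx":0,"ty":0,"tz":0,"yaw":0},
    {"tx":0,"ty":0,"tz":0,"yaw":0},
  ],
  fingers=0.8,
  squeeze=10,
)

```text
time_s: 3.65
ee_pos: [0.4744, 0.2596, 0.0284]
tcp_rot: [0.413, 3.114, 0.0]
contact_force: [0.7, 0.0, 1.8]
grip_width: 0.0197
grip_force: 10.0
```

Emit:
arm_command(
  deltas=[
    {"tx":0,"ty":0,"tz":-0.05,"yaw":0},
    {"tx":0,"ty":0,"tz":-0.2,"yaw":0},
    {"tx":0,"ty":0,"tz":-0.4,"yaw":0},
    {"tx":0,"ty":0,"tz":-0.55,"yaw":0},
    {"tx":0,"ty":0,"tz":-0.6,"yaw":0},
    {"tx":0,"ty":0,"tz":-0.6,"yaw":0},
  ],
)

```text
time_s: 4.15
ee_pos: [0.4754, 0.2601, 0.1205]
tcp_rot: [0.412, 3.11, 0.004]
contact_force: [0.6, -0.1, -0.2]
grip_width: 0.0201
grip_force: 10.0
```

```bash
python3 -c "
from h import *
th=np.radians(4.6)
go(.5054-.015*np.cos(th),-.029-.015*np.sin(th),.12,94.6)"
```

```text
t 4.2 pos [0.4754 0.2601 0.1205] tooly 74.9 | tx -0.601 ty -1.842 tz 0.000 yaw -0.438 F [ 0.6 -0.1 -0.2] w 0.0201 g 10.0
```

Emit:
arm_command(
  deltas=[
    {"tx":-0.05,"ty":-0.2,"tz":0,"yaw":-0.1},
    {"tx":-0.15,"ty":-0.45,"tz":0,"yaw":-0.2},
    {"tx":-0.22,"ty":-0.7,"tz":0,"yaw":-0.3},
    {"tx":-0.3,"ty":-0.92,"tz":0,"yaw":-0.4},
    {"tx":-0.3,"ty":-0.92,"tz":0,"yaw":-0.44},
    {"tx":-0.3,"ty":-0.92,"tz":0,"yaw":-0.44},
  ],
)

```text
time_s: 4.65
ee_pos: [0.4811, 0.1127, 0.1169]
tcp_rot: [0.124, -3.136, 0.0]
contact_force: [0.9, 0.3, -0.2]
grip_width: 0.0197
grip_force: 10.0
```

```bash
python3 -c "
from h import *
th=np.radians(4.6)
go(.5054-.015*np.cos(th),-.029-.015*np.sin(th),.1,94.6)"
```

```text
t 4.7 pos [0.4811 0.1127 0.1169] tooly 94.5 | tx 0.013 ty -0.955 tz 0.112 yaw -0.001 F [ 0.9  0.3 -0.2] w 0.0197 g 10.0
```

Emit:
arm_command(
  deltas=[
    {"tx":0.01,"ty":-0.2,"tz":0,"yaw":0},
    {"tx":0.01,"ty":-0.45,"tz":0,"yaw":0},
    {"tx":0.01,"ty":-0.7,"tz":0.05,"yaw":0},
    {"tx":0.01,"ty":-0.88,"tz":0.1,"yaw":0},
    {"tx":0.01,"ty":-0.96,"tz":0.1,"yaw":0},
    {"tx":0.01,"ty":-0.96,"tz":0.1,"yaw":0},
    {"tx":0.01,"ty":-0.96,"tz":0.1,"yaw":0},
    {"tx":0.01,"ty":-0.96,"tz":0.1,"yaw":0},
  ],
)

```text
time_s: 5.32
ee_pos: [0.4918, -0.0275, 0.1031]
tcp_rot: [0.13, -3.138, -0.001]
contact_force: [-0.4, -0.1, 0.1]
grip_width: 0.0197
grip_force: 10.0
```

```bash
python3 -c "
from h import *
c=vision.capture('top');d=vision.capture('scene')
C=np.zeros((600,800,3),np.uint8)
C[:,:400]=cv2.resize(c['color'][186:276,247:307],(400,600),interpolation=cv2.INTER_CUBIC)
C[:,400:]=cv2.resize(d['color'][155:245,260:320],(400,600),interpolation=cv2.INTER_CUBIC)
cv2.imwrite('pics/p2.png',C)
th=np.radians(4.6);z=r.read_state()['ee_pos'][2]
R=np.array([[np.cos(th),-np.sin(th)],[np.sin(th),np.cos(th)]]);m=np.array([.5032,-.0021])
for lx,ly in ((.04,.01),(.04,-.01),(-.04,-.01),(-.04,.01)):
  X=[*(m+R@[lx,-.027+ly]),z-.0284+.012]
  a=proj(c,X);b=proj(d,X);print((lx,ly),'top crop',np.round((a-[247,186])*6.667+3),'scene crop',np.round((b-[260,155])*6.667+3)+[400,0])
go(.5054-.015*np.cos(th),-.029-.015*np.sin(th),.0634,94.6)"
```

```text
(0.04, 0.01) top crop [244. 176.] scene crop [537. 264.]
(0.04, -0.01) top crop [297. 173.] scene crop [487. 250.]
(-0.04, -0.01) top crop [310. 389.] scene crop [565. 110.]
(-0.04, 0.01) top crop [256. 392.] scene crop [614. 122.]
t 5.4 pos [ 0.492  -0.0275  0.1033] tooly 94.8 | tx 0.012 ty -0.017 tz 0.266 yaw 0.004 F [ 0.3 -0.4 -0.3] w 0.0200 g 10.0
```

View pics/p2.png

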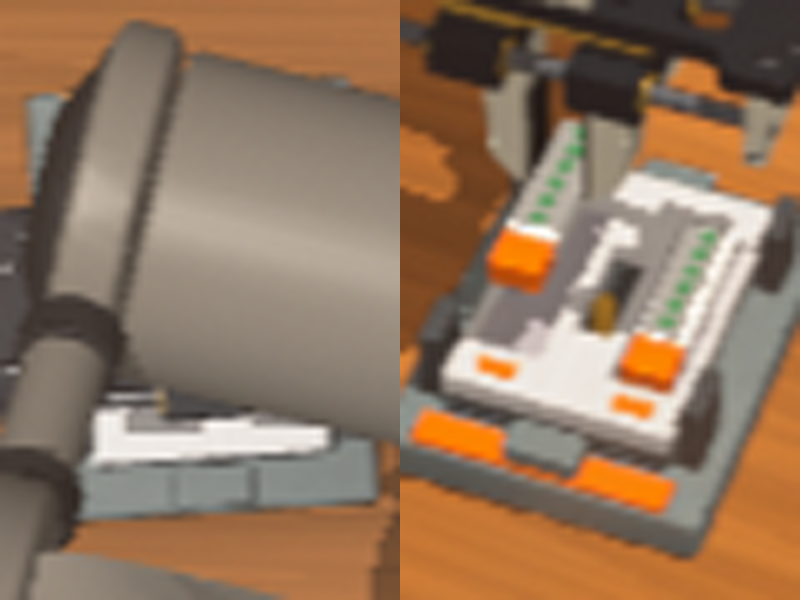

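The scene crop shows the cartridge held level, orange end forward at about (520,255), above and aligned with the empty groove. The pin is off the finger's path.

Emit:
arm_command(
  deltas=[
    {"tx":0.01,"ty":-0.015,"tz":0.05,"yaw":0},
    {"tx":0.01,"ty":-0.015,"tz":0.13,"yaw":0},
    {"tx":0.01,"ty":-0.015,"tz":0.18,"yaw":0},
    {"tx":0.01,"ty":-0.015,"tz":0.2,"yaw":0},
    {"tx":0.01,"ty":-0.015,"tz":0.2,"yaw":0},
    {"tx":0.01,"ty":-0.015,"tz":0.2,"yaw":0},
    {"tx":0.01,"ty":-0.015,"tz":0.2,"yaw":0},
  ],
)

```text
time_s: 6.0
ee_pos: [0.491, -0.0314, 0.0735]
tcp_rot: [-0.129, 3.138, -0.0]
contact_force: [0.0, -0.0, -0.0]
grip_width: 0.0201
grip_force: 10.0
```

```bash
python3 -c "
from h import *
th=np.radians(4.6)
d=vision.capture('scene')
cv2.imwrite('pics/p3.png',cv2.resize(d['color'][155:245,255:335],(800,600)[::1] if 0 else (533,600),interpolation=cv2.INTER_CUBIC))
go(.5054-.015*np.cos(th),-.029-.015*np.sin(th),.0634,94.6)"
```

```text
t 6.0 pos [ 0.491  -0.0314  0.0736] tooly 94.7 | tx 0.003 ty 0.008 tz 0.068 yaw 0.002 F [ 0.3  0.2 -0.3] w 0.0197 g 10.0
```

View pics/p3.png

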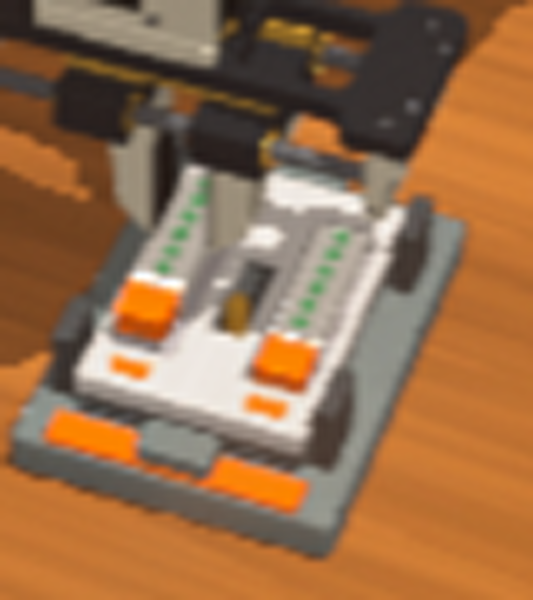

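The orange end, at about (146,305) in the crop, hangs just above the end of the empty groove and lines up with the laid cartridge.

Emit:
arm_command(
  deltas=[
    {"tx":0,"ty":0.01,"tz":0.01,"yaw":0},
    {"tx":0,"ty":0.01,"tz":0.03,"yaw":0},
    {"tx":0,"ty":0.01,"tz":0.05,"yaw":0},
    {"tx":0,"ty":0.01,"tz":0.065,"yaw":0},
    {"tx":0,"ty":0.01,"tz":0.065,"yaw":0},
    {"tx":0,"ty":0.01,"tz":0.065,"yaw":0},
  ],
)

```text
time_s: 6.55
ee_pos: [0.4905, -0.0299, 0.0632]
tcp_rot: [0.129, -3.139, -0.0]
contact_force: [-0.4, -0.1, 0.2]
grip_width: 0.0197
grip_force: 10.0
```

```bash
python3 -c "
from h import *
th=np.radians(4.6)
go(.5054-.015*np.cos(th),-.029-.015*np.sin(th),.0629,94.6)"
```

```text
t 6.5 pos [ 0.4905 -0.0299  0.0632] tooly 94.7 | tx 0.000 ty -0.002 tz 0.002 yaw 0.002 F [-0.4 -0.1  0.2] w 0.0197 g 10.0
```

Emit:
arm_command(
  deltas=[
    {"tx":0,"ty":0,"tz":0,"yaw":0},
    {"tx":0,"ty":0,"tz":0,"yaw":0},
    {"tx":0,"ty":0,"tz":0,"yaw":0},
    {"tx":0,"ty":0,"tz":0,"yaw":0},
  ],
  fingers=0.32,
)

```text
time_s: 6.88
ee_pos: [0.4907, -0.0299, 0.0636]
tcp_rot: [-0.128, 3.139, 0.0]
contact_force: [0.9, -0.5, 0.7]
grip_width: 0.031
grip_force: 0.0
```

Emit:
arm_command(
  deltas=[
    {"tx":0,"ty":0,"tz":-0.05,"yaw":0},
    {"tx":0,"ty":0,"tz":-0.2,"yaw":0},
    {"tx":0,"ty":0,"tz":-0.4,"yaw":0},
    {"tx":0,"ty":0,"tz":-0.6,"yaw":0},
    {"tx":0,"ty":-0.2,"tz":-0.7,"yaw":0.1},
    {"tx":0,"ty":-0.45,"tz":-0.7,"yaw":0.25},
    {"tx":0,"ty":-0.7,"tz":-0.7,"yaw":0.4},
    {"tx":0,"ty":-0.95,"tz":-0.7,"yaw":0.55},
    {"tx":0,"ty":-1,"tz":-0.7,"yaw":0.7},
    {"tx":0,"ty":-1,"tz":-0.7,"yaw":0.85},
    {"tx":0,"ty":-1,"tz":-0.7,"yaw":1},
    {"tx":0,"ty":-1,"tz":-0.7,"yaw":1},
  ],
)

```text
time_s: 7.88
ee_pos: [0.5027, -0.1798, 0.1689]
tcp_rot: [1.09, 2.946, 0.0]
contact_force: [1.3, -0.1, -0.4]
grip_width: 0.0314
grip_force: 0.0
```

```bash
python3 -c "
from h import *
c=vision.capture('top');d=vision.capture('scene')
C=np.zeros((600,800,3),np.uint8)
C[:,:400]=cv2.resize(c['color'][186:276,247:307],(400,600),interpolation=cv2.INTER_CUBIC)
C[:,400:]=cv2.resize(d['color'][155:245,260:320],(400,600),interpolation=cv2.INTER_CUBIC)
cv2.imwrite('pics/p4.png',C)
go(.5352,-.2808,.1,10)"
```

```text
t 8.0 pos [ 0.5028 -0.1793  0.1689] tooly 49.9 | tx -0.601 ty -0.379 tz 0.459 yaw 0.887 F [ 0.4 -0.1  0.5] w 0.0310 g 0.0
```

View pics/p4.png

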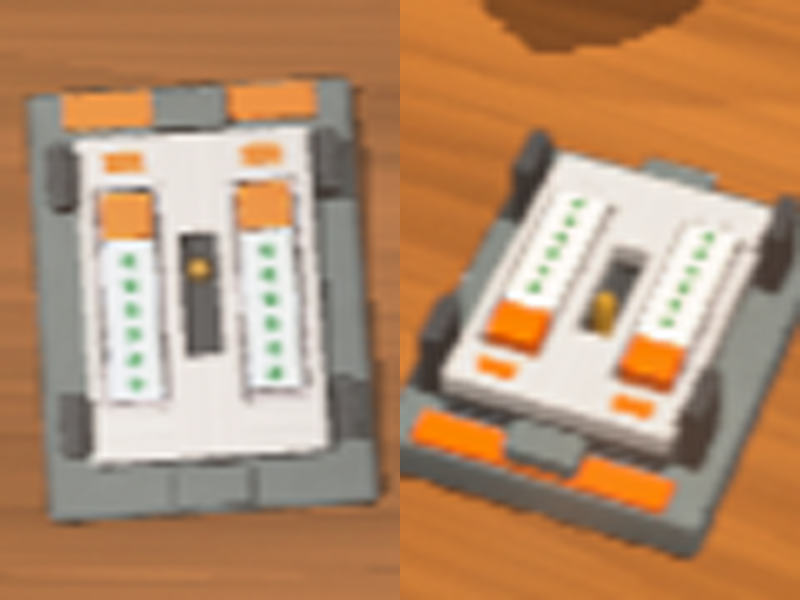

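The cartridge lies in the right-hand groove with its orange end (263,205) towards the stripe, level with the laid one. The pin is about 10 mm ahead of the middle. Next comes the cover.

Emit:
arm_command(
  deltas=[
    {"tx":-0.15,"ty":-0.1,"tz":0,"yaw":0.15},
    {"tx":-0.35,"ty":-0.2,"tz":0,"yaw":0.3},
    {"tx":-0.5,"ty":-0.3,"tz":0.1,"yaw":0.45},
    {"tx":-0.6,"ty":-0.38,"tz":0.2,"yaw":0.6},
    {"tx":-0.6,"ty":-0.38,"tz":0.3,"yaw":0.75},
    {"tx":-0.6,"ty":-0.38,"tz":0.4,"yaw":0.89},
    {"tx":-0.6,"ty":-0.38,"tz":0.4,"yaw":0.89},
    {"tx":-0.6,"ty":-0.38,"tz":0.4,"yaw":0.89},
  ],
  fingers=0,
)

```text
time_s: 8.65
ee_pos: [0.5343, -0.2806, 0.1081]
tcp_rot: [-2.019, -2.405, 0.0]
contact_force: [0.6, -0.3, 0.0]
grip_width: 0.046
grip_force: 0.0
```

```bash
python3 -c "
from h import *
d=vision.capture('scene')
th=np.radians(10);R=np.array([[np.cos(th),-np.sin(th)],[np.sin(th),np.cos(th)]])
for l in ((.007,.025),(.007,-.025),(-.007,-.025),(-.007,.025)):
  b=proj(d,[*(np.array([.5352,-.2808])+R@l),.049]);print(np.round((b-[150,110])*5+2))
cv2.imwrite('pics/c1.png',cv2.resize(d['color'][110:230,150:280],None,fx=5,fy=5,interpolation=cv2.INTER_CUBIC))
go(.5352,-.2808,.042,10)"
```

```text
[258. 323.]
[172. 305.]
[182. 288.]
[268. 305.]
t 8.7 pos [ 0.5349 -0.2808  0.1091] tooly 10.0 | tx 0.000 ty 0.002 tz 0.447 yaw -0.001 F [0.7 0.5 1.4] w 0.0461 g 0.0
```

View pics/c1.png

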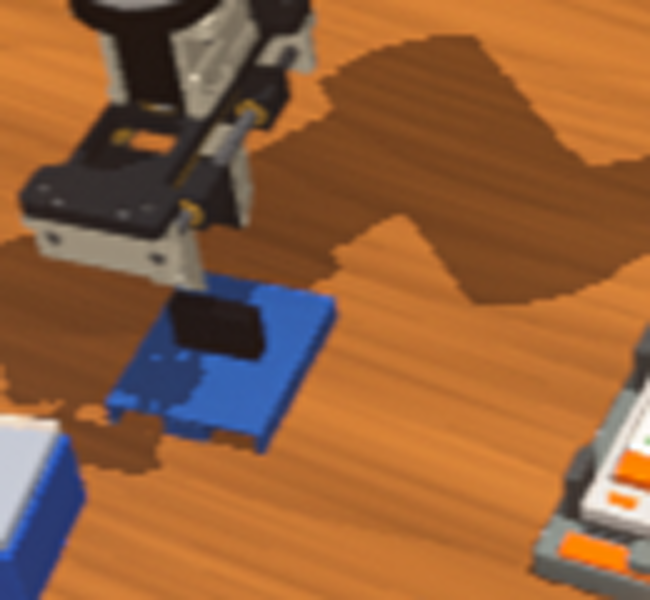

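The crop shows the fin from about (175,295) to (265,310), matching the prediction, with the gripper straight above it.

Emit:
arm_command(
  deltas=[
    {"tx":0,"ty":0,"tz":0.1,"yaw":0},
    {"tx":0,"ty":0,"tz":0.25,"yaw":0},
    {"tx":0,"ty":0,"tz":0.38,"yaw":0},
    {"tx":0,"ty":0,"tz":0.43,"yaw":0},
    {"tx":0,"ty":0,"tz":0.43,"yaw":0},
    {"tx":0,"ty":0,"tz":0.43,"yaw":0},
    {"tx":0,"ty":0,"tz":0.43,"yaw":0},
  ],
)

```text
time_s: 9.28
ee_pos: [0.5356, -0.2815, 0.0457]
tcp_rot: [2.024, 2.399, 0.001]
contact_force: [0.3, -0.0, 0.5]
grip_width: 0.0456
grip_force: 0.0
```

Emit:
arm_command(
  deltas=[
    {"tx":0,"ty":0,"tz":0,"yaw":0},
    {"tx":0,"ty":0,"tz":0,"yaw":0},
    {"tx":0,"ty":0,"tz":0,"yaw":0},
    {"tx":0,"ty":0,"tz":0,"yaw":0},
    {"tx":0,"ty":0,"tz":0,"yaw":0},
    {"tx":0,"ty":0,"tz":0,"yaw":0},
    {"tx":0,"ty":0,"tz":0,"yaw":0},
  ],
  fingers=1,
  squeeze=25,
)

```text
time_s: 9.87
ee_pos: [0.5347, -0.2811, 0.0441]
tcp_rot: [2.027, 2.4, 0.0]
contact_force: [-0.2, 0.6, 2.1]
grip_width: 0.0133
grip_force: 25.0
```

```bash
python3 -c "
from h import *
go(.5352,-.2808,.12,10)"
```

```text
t 9.9 pos [ 0.5347 -0.2811  0.0441] tooly 9.6 | tx 0.001 ty 0.004 tz -0.506 yaw -0.008 F [-0.2  0.6  2.1] w 0.0133 g 25.0
```

Emit:
arm_command(
  deltas=[
    {"tx":0,"ty":0,"tz":-0.1,"yaw":0},
    {"tx":0,"ty":0,"tz":-0.25,"yaw":0},
    {"tx":0,"ty":0,"tz":-0.45,"yaw":0},
    {"tx":0.05,"ty":0,"tz":-0.6,"yaw":0},
    {"tx":0.2,"ty":0,"tz":-0.6,"yaw":0.05},
    {"tx":0.4,"ty":0,"tz":-0.6,"yaw":0.1},
    {"tx":0.6,"ty":0,"tz":-0.6,"yaw":0.1},
    {"tx":0.8,"ty":0,"tz":-0.6,"yaw":0.1},
    {"tx":0.95,"ty":0,"tz":-0.6,"yaw":0.1},
    {"tx":1,"ty":0,"tz":-0.6,"yaw":0.1},
    {"tx":1,"ty":0,"tz":-0.6,"yaw":0.1},
  ],
)

```text
time_s: 10.78
ee_pos: [0.5089, -0.1314, 0.1337]
tcp_rot: [-2.116, -2.32, 0.0]
contact_force: [0.7, 0.1, -2.5]
grip_width: 0.0137
grip_force: 25.0
```

```bash
python3 -c "
from h import *
go(.5072,-.0018,.12,4.6)"
```

```text
t 10.8 pos [ 0.5089 -0.1314  0.1337] tooly 5.3 | tx 0.862 ty 0.068 tz 0.092 yaw 0.015 F [ 0.7  0.1 -2.5] w 0.0137 g 25.0
```

Emit:
arm_command(
  deltas=[
    {"tx":0.15,"ty":0,"tz":0,"yaw":0},
    {"tx":0.35,"ty":0.03,"tz":0,"yaw":0.01},
    {"tx":0.55,"ty":0.06,"tz":0,"yaw":0.01},
    {"tx":0.72,"ty":0.07,"tz":0.03,"yaw":0.01},
    {"tx":0.83,"ty":0.07,"tz":0.06,"yaw":0.01},
    {"tx":0.86,"ty":0.07,"tz":0.09,"yaw":0.01},
    {"tx":0.86,"ty":0.07,"tz":0.09,"yaw":0.01},
    {"tx":0.86,"ty":0.07,"tz":0.09,"yaw":0.01},
    {"tx":0.86,"ty":0.07,"tz":0.09,"yaw":0.01},
  ],
)

```text
time_s: 11.53
ee_pos: [0.5089, -0.0052, 0.1205]
tcp_rot: [2.13, 2.309, 0.0]
contact_force: [1.0, 0.0, -3.3]
grip_width: 0.0136
grip_force: 25.0
```

```bash
python3 -c "
from h import *
d=vision.capture('scene')
go(.5072,-.0018,.105,4.6)
z=r.read_state()['ee_pos'][2]-.0441
th=np.radians(4.6);R=np.array([[np.cos(th),-np.sin(th)],[np.sin(th),np.cos(th)]]);m=np.array([.5072,-.0018])
im=cv2.resize(d['color'][120:250,235:345],None,fx=4.6,fy=4.6,interpolation=cv2.INTER_CUBIC)
f=lambda X:tuple(int(v) for v in (proj(d,X)-[235,120])*4.6+2)
P=[f([*(m+R@l),z+.017]) for l in ((.055,.045),(.055,-.045),(-.055,-.045),(-.055,.045))]
cv2.polylines(im,[np.array(P)],True,(0,255,255),1)
cv2.imwrite('pics/c2.png',im)"
```

```text
t 11.6 pos [ 0.5089 -0.0052  0.1206] tooly 4.6 | tx 0.023 ty -0.010 tz 0.104 yaw 0.000 F [-0.2 -0.4 -3.7] w 0.0140 g 25.0
```

View pics/c2.png

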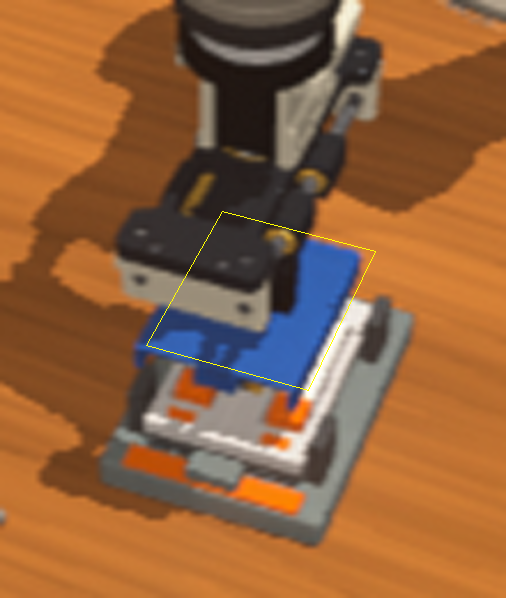

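```bash
python3 - <<'E'
from h import *
d=vision.capture('scene')
s=r.read_state();z=s['ee_pos'][2]-.0441;m=np.array(s['ee_pos'][:2])
th=np.radians(4.6);R=np.array([[np.cos(th),-np.sin(th)],[np.sin(th),np.cos(th)]])
x0,x1,y0,y1=260,322,160,215;k=10
im=cv2.resize(d['color'][y0:y1,x0:x1],None,fx=k,fy=k,interpolation=cv2.INTER_CUBIC)
f=lambda X:tuple(int(v) for v in (proj(d,X)-[x0,y0]+.5)*k)
for zz,col in ((.017,(0,255,255)),(0,(255,255,255))):
    P=[f([*(m+R@l),z+zz]) for l in ((.055,.045),(.055,-.045),(-.055,-.045),(-.055,.045))]; print(P)
    cv2.polylines(im,[np.array(P)],True,col,1)
cv2.imwrite('pics/c3.png',im)
E
```

```text
[(405, 450), (54, 350), (220, 61), (551, 148)]
[(403, 497), (56, 398), (220, 109), (548, 196)]
```

View pics/c3.png

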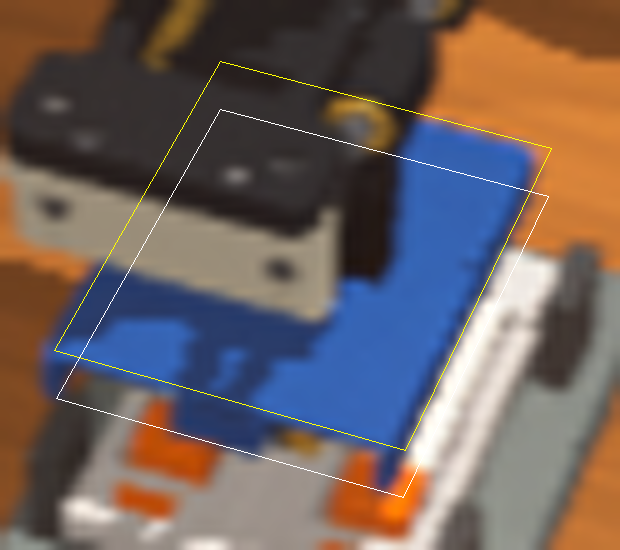

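The zoom shows the cover's top edge slightly left and above the tool-centred outline: front right corner about (398,442) against (405,450). So the cover sits about 2.5 mm to -y in the grip; I'll check the camera bias on the bed corners.

```bash
python3 - <<'E'
from h import *
d=vision.capture('scene')
P=[onz(d,(260+(u-400-3)/6.667,155+(v-3)/6.667),.04)[:2] for u,v in ((443,380),(677,437),(775,210),(560,155))]
print(np.round(P,4),"mean",np.mean(P,0),[round(np.linalg.norm(P[i]-P[i-1]),4) for i in range(4)])
a=P[0]+P[1]-P[2]-P[3];print(np.degrees(np.arctan2(a[1],a[0])))
C=[onz(d,(260+u/10-.5,160+v/10-.5),r.read_state()['ee_pos'][2]-.0441+.017)[:2] for u,v in ((398,442),(48,345),(533,150))]
print("cover top corners",np.round(C,4),"centre",(C[1]+C[2])/2)
go(.5072,-.0018,.105,4.6)
E
```

```text
[[ 0.5737 -0.0413]
 [ 0.5612  0.0492]
 [ 0.4377  0.0362]
 [ 0.4466 -0.0539]] mean [ 0.50481385 -0.00246127] [np.float64(0.1278), np.float64(0.0913), np.float64(0.1242), np.float64(0.0905)]
5.844409914835967
cover top corners [[ 0.5584  0.0416]
 [ 0.5662 -0.0479]
 [ 0.453   0.0313]] centre [ 0.50962022 -0.00826329]
t 11.7 pos [ 0.5088 -0.0049  0.1207] tooly 4.6 | tx 0.021 ty -0.009 tz 0.104 yaw 0.000 F [ 0.   0.2 -2.5] w 0.0140 g 25.0
```

Emit:
arm_command(
  deltas=[
    {"tx":0.02,"ty":-0.007,"tz":0,"yaw":0},
    {"tx":0.04,"ty":-0.007,"tz":0.02,"yaw":0},
    {"tx":0.04,"ty":-0.007,"tz":0.05,"yaw":0},
    {"tx":0.04,"ty":-0.007,"tz":0.08,"yaw":0},
    {"tx":0.04,"ty":-0.007,"tz":0.11,"yaw":0},
    {"tx":0.04,"ty":-0.007,"tz":0.13,"yaw":0},
    {"tx":0.04,"ty":-0.007,"tz":0.13,"yaw":0},
    {"tx":0.04,"ty":-0.007,"tz":0.13,"yaw":0},
  ],
)

```text
time_s: 12.35
ee_pos: [0.5067, 0.0021, 0.1007]
tcp_rot: [-2.128, -2.31, 0.001]
contact_force: [-0.0, -0.6, -3.3]
grip_width: 0.0139
grip_force: 25.0
```

```bash
python3 -c "
from h import *
go(.5072,.0012,.092,4.6)"
```

```text
t 12.3 pos [0.5067 0.0021 0.1007] tooly 4.7 | tx -0.007 ty 0.003 tz 0.058 yaw 0.002 F [-0.  -0.6 -3.3] w 0.0139 g 25.0
```

Emit:
arm_command(
  deltas=[
    {"tx":-0.005,"ty":0,"tz":0.02,"yaw":0},
    {"tx":-0.005,"ty":0,"tz":0.035,"yaw":0},
    {"tx":-0.005,"ty":0,"tz":0.05,"yaw":0},
    {"tx":-0.005,"ty":0,"tz":0.055,"yaw":0},
    {"tx":-0.005,"ty":0,"tz":0.055,"yaw":0},
  ],
)

```text
time_s: 12.77
ee_pos: [0.5068, 0.0014, 0.0924]
tcp_rot: [-2.128, -2.31, 0.0]
contact_force: [-0.4, -0.3, -2.6]
grip_width: 0.0138
grip_force: 25.0
```

```bash
python3 -c "
from h import *
go(.5072,.0012,.088,4.6)
d=vision.capture('scene');C=np.zeros((600,800,3),np.uint8)
cv2.imwrite('pics/c4.png',cv2.resize(d['color'][155:245,250:340],(600,600),interpolation=cv2.INTER_CUBIC))
print(np.round(r.read_state()['moment'],2))"
```

```text
t 12.8 pos [0.5068 0.0014 0.0924] tooly 4.7 | tx -0.002 ty 0.003 tz 0.030 yaw 0.002 F [-0.4 -0.3 -2.6] w 0.0138 g 25.0
[-0.08  0.09  0.01]
```

View pics/c4.png

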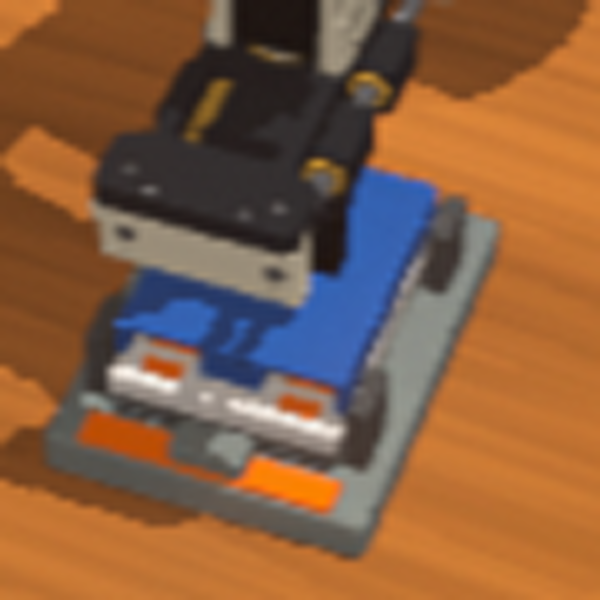

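The cover is between the four guides, level, just above the bed. I'll touch down on the pin and use force from here; no more pictures, as I've now viewed 11 against the limit of 10.

Emit:
arm_command(
  deltas=[
    {"tx":0,"ty":0,"tz":0.01,"yaw":0},
    {"tx":0,"ty":0,"tz":0.018,"yaw":0},
    {"tx":0,"ty":0,"tz":0.018,"yaw":0},
    {"tx":0,"ty":0,"tz":0.018,"yaw":0},
  ],
)

```text
time_s: 13.15
ee_pos: [0.507, 0.0014, 0.0901]
tcp_rot: [2.129, 2.31, 0.0]
contact_force: [-0.1, 0.1, -3.3]
grip_width: 0.0142
grip_force: 25.0
```

```bash
python3 -c "
from h import *
go(.5072,.0012,.088,4.6)"
```

```text
t 13.2 pos [0.507  0.0014 0.0901] tooly 4.7 | tx -0.001 ty 0.001 tz 0.014 yaw 0.002 F [-0.1  0.1 -3.3] w 0.0142 g 25.0
```

Emit:
arm_command(
  deltas=[
    {"tx":0,"ty":0,"tz":0.006,"yaw":0},
    {"tx":0,"ty":0,"tz":0.01,"yaw":0},
    {"tx":0,"ty":0,"tz":0.01,"yaw":0},
    {"tx":0,"ty":0,"tz":0.01,"yaw":0},
  ],
)

```text
time_s: 13.48
ee_pos: [0.5071, 0.0014, 0.0895]
tcp_rot: [2.128, 2.31, 0.001]
contact_force: [-3.1, 0.4, 6.9]
grip_width: 0.0139
grip_force: 25.0
```

```bash
python3 -c "
from h import *
go(.5132,.0017,.088,4.6)"
```

```text
t 13.5 pos [0.5071 0.0014 0.0895] tooly 4.7 | tx -0.001 ty 0.040 tz 0.010 yaw 0.002 F [-3.1  0.4  6.9] w 0.0139 g 25.0
```

Emit:
arm_command(
  deltas=[
    {"tx":0,"ty":0.007,"tz":0,"yaw":0},
    {"tx":0,"ty":0.014,"tz":0,"yaw":0},
    {"tx":0,"ty":0.02,"tz":0,"yaw":0},
    {"tx":0,"ty":0.027,"tz":0,"yaw":0},
    {"tx":0,"ty":0.027,"tz":0,"yaw":0},
    {"tx":0,"ty":0.027,"tz":0,"yaw":0},
  ],
)

```text
time_s: 13.98
ee_pos: [0.5109, 0.0018, 0.0882]
tcp_rot: [-2.128, -2.31, 0.0]
contact_force: [0.4, -0.2, -3.1]
grip_width: 0.0137
grip_force: 25.0
```

```bash
python3 -c "
from h import *
go(.5132,.0017,.088,4.6)"
```

```text
t 14.0 pos [0.5109 0.0018 0.0882] tooly 4.7 | tx -0.002 ty 0.015 tz 0.001 yaw 0.002 F [ 0.4 -0.2 -3.1] w 0.0137 g 25.0
```

The force has dropped to the cover's weight alone at a lower height, so the hole is over the pin. Lowering.

Emit:
arm_command(
  deltas=[
    {"tx":0,"ty":0.003,"tz":0.007,"yaw":0},
    {"tx":0,"ty":0.006,"tz":0.014,"yaw":0},
    {"tx":0,"ty":0.006,"tz":0.02,"yaw":0},
    {"tx":0,"ty":0.006,"tz":0.02,"yaw":0},
    {"tx":0,"ty":0.006,"tz":0.02,"yaw":0},
  ],
)

```text
time_s: 14.4
ee_pos: [0.5122, 0.0016, 0.0855]
tcp_rot: [2.128, 2.31, 0.0]
contact_force: [1.1, -0.8, -2.9]
grip_width: 0.0135
grip_force: 25.0
```

```bash
python3 -c "
from h import *
go(.5132,.0017,.0841,4.6)"
```

```text
t 14.4 pos [0.5122 0.0016 0.0855] tooly 4.7 | tx -0.000 ty 0.007 tz 0.009 yaw 0.002 F [ 1.1 -0.8 -2.9] w 0.0135 g 25.0
```

Emit:
arm_command(
  deltas=[
    {"tx":0,"ty":0,"tz":0.006,"yaw":0},
    {"tx":0,"ty":0,"tz":0.012,"yaw":0},
    {"tx":0,"ty":0,"tz":0.012,"yaw":0},
    {"tx":0,"ty":0,"tz":0.012,"yaw":0},
    {"tx":0,"ty":0,"tz":0.012,"yaw":0},
  ],
  squeeze=45,
)

```text
time_s: 14.82
ee_pos: [0.5124, 0.0016, 0.0841]
tcp_rot: [2.128, 2.31, 0.001]
contact_force: [1.6, -2.9, 0.4]
grip_width: 0.0139
grip_force: 45.0
```

Emit:
arm_command(
  deltas=[
    {"tx":0,"ty":0,"tz":0.007,"yaw":0},
    {"tx":0,"ty":0,"tz":0.014,"yaw":0},
    {"tx":0,"ty":0,"tz":0.02,"yaw":0},
    {"tx":0,"ty":0,"tz":0.02,"yaw":0},
    {"tx":0,"ty":0,"tz":0.02,"yaw":0},
  ],
)

```text
time_s: 15.23
ee_pos: [0.5125, 0.0016, 0.0813]
tcp_rot: [2.128, 2.309, 0.001]
contact_force: [2.0, -2.8, 4.7]
grip_width: 0.0135
grip_force: 45.0
```

```bash
python3 -c "
from h import *
go(.5132,.0017,.0786,4.6);print(r.read_state()['moment'])"
```

```text
t 15.2 pos [0.5125 0.0016 0.0813] tooly 4.7 | tx 0.001 ty 0.005 tz 0.018 yaw 0.002 F [ 2.  -2.8  4.7] w 0.0135 g 45.0
[-0.61269481 -0.19026738  0.01527571]
```

Emit:
arm_command(
  deltas=[
    {"tx":0,"ty":0,"tz":0.008,"yaw":0},
    {"tx":0,"ty":0,"tz":0.014,"yaw":0},
    {"tx":0,"ty":0,"tz":0.02,"yaw":0},
    {"tx":0,"ty":0,"tz":0.024,"yaw":0},
    {"tx":0,"ty":0,"tz":0.024,"yaw":0},
    {"tx":0,"ty":0,"tz":0.024,"yaw":0},
  ],
)

```text
time_s: 15.73
ee_pos: [0.5126, 0.0015, 0.079]
tcp_rot: [2.127, 2.309, 0.002]
contact_force: [-2.3, -2.7, 19.0]
grip_width: 0.0138
grip_force: 45.0
```

```bash
python3 -c "
from h import *
go(.5132,.0017,.0786,4.6);print(r.read_state()['moment'])"
```

```text
t 15.7 pos [0.5126 0.0015 0.079 ] tooly 4.7 | tx 0.001 ty 0.004 tz 0.003 yaw 0.002 F [-2.3 -2.7 19. ] w 0.0138 g 45.0
[-0.52111804  0.53454509 -0.00109336]
```

The bed is on its stop: the underside is at about 34.9 mm with 19 N on the tool. I'll let it settle and hand in.

Emit:
arm_command(
  deltas=[
    {"tx":0,"ty":0,"tz":0,"yaw":0},
    {"tx":0,"ty":0,"tz":0,"yaw":0},
    {"tx":0,"ty":0,"tz":0,"yaw":0},
    {"tx":0,"ty":0,"tz":0,"yaw":0},
    {"tx":0,"ty":0,"tz":0,"yaw":0},
    {"tx":0,"ty":0,"tz":0,"yaw":0},
  ],
)

```text
time_s: 16.23
ee_pos: [0.5126, 0.0015, 0.079]
tcp_rot: [2.127, 2.309, 0.002]
contact_force: [-0.9, -1.1, 17.5]
grip_width: 0.0138
grip_force: 45.0
```

```bash
python3 -c "
from h import *
go(.5132,.0017,.0786,4.6)
s=r.read_state()
if s['contact_force'][2]>6 and s['ee_pos'][2]<.0803: print('done',r.job_done())"
```

```text
t 16.2 pos [0.5126 0.0015 0.079 ] tooly 4.7 | tx 0.001 ty 0.004 tz 0.003 yaw 0.002 F [-0.9 -1.1 17.5] w 0.0138 g 45.0
the job is handed in; nothing more can be done
done None
```

I handed the job in at 16.2 s with the cartridge in its groove, the cover dropped over the pin and the bed held fully down by its handle at about 17 N; the judged result was not shown, and I viewed 11 pictures against the limit of 10.

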